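# Offer the tension arm to its assembly fixture

## Robot

A 7-joint arm with a two-finger parallel gripper is mounted at the origin on the work surface. World frame = base frame: x ahead of the robot, y to its left, z up, the work surface at z = 0. Lengths are in m, angles in rad, forces in N, time in s.
With the tool pointing down it reaches from about 0.4 to 0.925 m from the base axis. Payload 4.1 kg.
Tool frame: the origin (TCP) lies at the very end of the fingers, on their centre line; the grasp point (between the pads) lies 19 mm behind it; z points along the fingers, y is the line along which they close (so a half turn about z gives the same grasp; the last joint's range is limited). The gripper opens to 85 mm and grips with 20 to 120 N. Pads are 22 mm wide; open, the fingers measure 114 mm over their backs; the gripper's body (76 mm by 85 mm) begins 54 mm behind the grasp point. The pads swing forward as they close: fully open they stand 13 mm farther back than shut.
Start: joints at [-1.255, 0.398, 0.045, 1.537, -0.019, 1.207, -0.051], TCP at [0.262, 0.595, 0.231] pointing down, gripper open.
Joint ranges: [-2.82, 2.82], [-0.49, 2.23], [-1.37, 1.46], [0, 2.46], [-1.36, 4.5], [0.23, 2], [-2.94, 2.94]. Speed limits (rad/s): [2.57, 2.57, 3.14, 3.14, 3.14, 3.14, 3.14].

## Interface

Orientations are given as a 3x3 rotation matrix whose columns are the frame's x, y, z axes.
In Python, from plant import sensors, snapshot, camera_params, finish_job, outline_of gives the robot as it stands. The module is installed in compiled form; this text tells all that it offers.
- The arm moves only by the tool step_arm, never from a script. Its argument "deltas" is a list that holds one entry, the list of rows, each a list of 7 numbers: the turn, a rotation vector about the tool's x, y, z in degrees, then the shift along the tool's x, y, z in mm, then the finger opening in mm, from 0 to 85.4. In form: [[[ax, ay, az, tx, ty, tz, claw], ...]]. A call has 1 to 8 rows; each row shifts and turns the commanded pose from where the row before left it, along the tool's axes as they then stand; what a row does not reach is not made up. A row lasts 1/8 s, in which the tool goes at most 62.5 mm and 10.7 degrees, less where a joint would pass 70% of its speed; a pose out of reach is approached as far as the arm can. A call is refused whole if a number of a shift passes 62.5 or a number of a turn 10.7, either way. A call with a gripper value outside its range is refused whole. The fingers move at their own pace and stop on an object; the grip force is fixed at half the most. Time passes only in rows, so rows that do not move let the fingers close. It gives the time, the measured TCP pose, the force, the opening and the grip force at its end, in the units of the state.
- sensors.get_obs(): the state, without advancing time (a new reading comes with each control period).
- snapshot(name): name is "scene" or "side" or "wrist"; returns the picture (400x640x3 uint8, blue, green, red); there is no depth.
- camera_params(name): a dict with "fx", "fy", "cx", "cy" (pixels), "D" ([k1, k2, p1, p2, k3] as OpenCV has them; the pictures are not rectified), "R" (3x3) and "t" (3): a world point X has camera coordinates R X + t; the wrist camera has in their place "tool_from_camera" (4x4, takes a point from camera to tool coordinates, whose origin is the TCP and whose axes are the flange's). Camera axes: x right, y down, z forward; pixel columns grow to the right and rows downward; lengths in m; the calibration is good to about 2 mm. A picture is of the moment at which its call begins: read the wrist's pose just before it. camera_params takes no time and is no camera call.
- finish_job(): hands the job in; it is judged then, once.
Trained networks look in the newest picture that a camera, given by its name, has taken for a name from the list of things; names that differ only in an ending like _2 or _b are one class to them, and where a whole thing is asked for, a point or a joint stands for the part that bears it (a point fixed in the world has none). Each returns a list of dicts, best first, with "confidence" (0 to 1); they miss things now and then, are a little off and sometimes report something else, mostly with a low value. They report only what shows in the picture. A call takes as long as a camera call. They do not tell look-alikes from the thing itself.
- outline_of(thing, camera): "pixels" (400x640 bool, what is visible of it) and "location" ([row, column] in pixels, amid what is visible of it).
The state is a dict: "time": time; "joints": joint angles; "joint_vel": joint speeds; "joint_efforts": joint torques, N m; "tcp_pos": TCP position; "eef_rot": TCP orientation; "wrist_force": force on the tool from outside, world axes, zero at the start; "moment": the same for the moment, N m; "opening": opening from 0.0 (shut) to 1.0 (fully open); "gripper_force": force on a finger pad.
Only numpy, scipy, OpenCV 4.12 (cv2) and the standard library are available. Lean on these libraries where they do the work, as an engineer would, in place of code of your own. Each camera call takes 0.05 s, during which the arm holds its last target. There are 200 camera calls.

## Task

First push the spring-loaded locating pin of the steel assembly fixture right down to its stop and let it spring back up, to be sure that it does not stick. Then pick the winder's tension arm up at its balance point and hold it level over the fixture, bore centred above the pin and shank along the fixture with the pulley at the rest's end, leaving about 30 mm of free air above the pin's tip so that I can slip a washer on. Keep the arm off the fixture, leave the other things on the bench alone, and finish while still holding it there, steady.

Things in the scene. Friction and masses are not known exactly. Their poses are not given: they have to be found in the camera images.
- lever: the winder's tension arm, lying loose and level on the bench: round steel boss (40 mm diameter, 36 high, upright 20 mm bore through it), straight dark steel shank, small white pulley under the far end; 221 mm long, 0.50 to 0.70 kg. Origin: on the bore's axis at the boss's underside; z up, x along the shank to the pulley. It lies left or right on the bench, x within 0.55 rad of away from the robot
- lever_balance (a point): balance point (centre of mass along the arm) in the middle of the shank's section: 57 mm from the bore's axis, 26 mm above the boss's underside. The shank is 12 mm wide (y) and 16 high, 18 to 34 mm above the bench as it lies, with plain parallel sides from 30 to 167 mm from the bore's axis
- lever_pulley (a point): centre of the underside of the arm's pulley (26 mm diameter, level with the boss's underside), 188 mm from the bore's axis; the pulley head above it is 20 mm wide, and a 5 mm anchor pin stands 10 mm up from the shank 150 mm from the bore's axis
- fixture: assembly fixture fixed to the bench, on the other side from the arm: steel plate 215 x 70 x 12 mm with a round dark seat (50 mm diameter, top 42 mm above the bench, 62 mm flange at its foot) around the locating pin, and a slotted rest. Origin: on the pin's axis at bench level; z up, x along the plate to the rest; plate from x = -45 to 170 mm. The fitted arm's x agrees with it
- rest_slot (a point): middle of the floor of the slot in the fixture's rest, in which the shank will lie: 130 mm from the pin's axis, 60 mm above the bench; slot 18 mm wide, rest 20 mm long (x) and 40 wide, its cheeks reach 74 mm above the bench
- pin (a joint): how far the fixture's locating pin is pushed down, m: 0 = fully up, 0.012 = down on its stop. The spring pushes back with about 3 N at first and 9 N at the stop, and returns it when let go
- pin_tip (a point): centre of the flat tip of the locating pin, a bright upright steel pin 18 mm in diameter, chamfered; up, it stands 18 mm out of the seat (tip 60 mm above the bench), down on its stop 6 mm. Moves with the pin
- transformer: bystander: a small transformer, 34 x 30 x 34 mm, black with a pale winding; origin at the centre of its underside. Leave alone
- spool: bystander: a spool of copper wire standing upright, 52 mm diameter, 50 mm high; origin at the centre of its underside. Leave alone
- wrench: bystander: a steel wrench 130 mm long lying on the bench between the arm and the fixture; origin at the centre of its underside, x along it. Leave alone
Mind the look-alikes: they are no part of the job. What is shaped like the lever but yellow is not meant. Leave any orange or red look-alike of the fixture alone.

How it is judged:
By the outcome, as a careful person would: the job done as asked, in the order asked, and still so for the second after the job is handed in, while the arm keeps its last pose, push and grip.
It also fails if it takes over 64 s, if anything falls off the work surface, if the arm or the gripper's body presses on something with over 40 N, if the wrist force passes 120 N, or if a joint passes its speed limit or range.

## Working session

There is one attempt and no reset: what is moved stays moved. The work goes in short steps, Python scripts to look and compute and a tool call to move; the robot and the scene stay as the last step left them, time stands still between calls to the robot, and variables do not carry over. Pictures are saved under pics/ and viewed, at most 10 in all, crops included, and the job is handed in when it is done.

Besides the shell and the picture viewer there is one more tool, called after "Call:" as name(argument=value, ...), one argument or row to a line, values as JSON. step_arm: Moves the arm, as the interface text tells. Its arguments: {"type":"object","properties":{"deltas":{"type":"array"}},"required":["deltas"]}

```bash
mkdir -p pics
cat > h.py <<'E'
import numpy as np, cv2
from plant import sensors, snapshot, camera_params, finish_job, outline_of
def cam(name,obs=None):
    p=camera_params(name); K=np.array([[p['fx'],0,p['cx']],[0,p['fy'],p['cy']],[0,0,1.]]); D=np.array(p['D'],float)
    if 'R' in p: R,t=np.array(p['R']),np.array(p['t'])
    else:
        T=np.eye(4);T[:3,:3]=obs['eef_rot'];T[:3,3]=obs['tcp_pos']
        M=np.linalg.inv(T@np.array(p['tool_from_camera']));R,t=M[:3,:3],M[:3,3]
    return K,D,R,t
def proj(c,X):
    K,D,R,t=c
    return cv2.projectPoints(np.atleast_2d(np.array(X,float)),cv2.Rodrigues(R)[0],t,K,D)[0][:,0]
def at_z(c,uv,z):
    K,D,R,t=c
    n=cv2.undistortPoints(np.array(uv,float).reshape(-1,1,2),K,D)[:,0]
    d=np.c_[n,np.ones(len(n))]@R; o=-R.T@t
    return o+d*((z-o[2])/d[:,2:])
E
python3 - <<'E'
from h import *
o=sensors.get_obs();print(o)
for n in ['scene','side','wrist']:
    cv2.imwrite(f'pics/{n}0.png',snapshot(n)); c=cam(n,o); print(n,'campos',-c[2].T@c[3],'fwd',c[2][2])
    for th in ['lever','lever_pulley','lever_balance','fixture','rest_slot','pin','pin_tip','wrench','spool','transformer']:
        for r in outline_of(th,n)[:3]:
            rc=np.array(r['location']);print(th,round(r['confidence'],2),rc.round(0),r['pixels'].sum(),at_z(c,rc[::-1],0.03)[0].round(3))
E
```

```text
{'time': 0.0, 'joints': array([-1.25502122,  0.39919143,  0.04505556,  1.53790614, -0.01870557,
        1.20687392, -0.05073593]), 'joint_vel': array([-0.00086408, -0.00039216, -0.00082631, -0.00113284, -0.0008161 ,
       -0.00038996, -0.00061325]), 'joint_efforts': array([ 4.54937126e-04, -4.75126362e+01,  1.36502087e+00, -2.54221272e+01,
        1.15861720e-02,  9.56082658e-03,  1.25766610e-05]), 'tcp_pos': array([0.26167327, 0.59430319, 0.23025263]), 'eef_rot': array([[-9.15228664e-01,  4.02934309e-01, -6.59594026e-04],
       [ 4.02934825e-01,  9.15226820e-01, -1.84252710e-03],
       [-1.38739242e-04, -1.95210702e-03, -9.99998085e-01]]), 'wrist_force': array([-0.28544836,  0.57809046, -0.08259117]), 'moment': array([ 0.01350462, -0.0262744 , -0.06010313]), 'gripper_force': 0.0, 'opening': 1.0020218180671252}
scene campos [ 1.12153282 -0.50722834  1.15711428] fwd [-0.46356401  0.35043517 -0.81382038]
lever 0.92 [249. 276.] 654 [ 0.553 -0.24   0.03 ]
lever 0.78 [272. 188.] 791 [ 0.464 -0.458  0.03 ]
lever 0.59 [183. 245.] 657 [ 0.312 -0.184  0.03 ]
lever_pulley 0.87 [246. 277.] 4
[... 1662 characters left out ...]
 40 [0.219 0.206 0.03 ]
pin_tip 0.58 [249. 264.] 40 [0.489 0.221 0.03 ]
pin_tip 0.39 [290. 345.] 51 [0.219 0.2   0.03 ]
pin_tip 0.31 [209. 298.] 211 [0.536 0.019 0.03 ]
wrench 0.56 [211. 297.] 253 [0.535 0.027 0.03 ]
spool 0.68 [189. 260.] 299 [0.7  0.02 0.03]
transformer 0.53 [232. 339.] 162 [0.373 0.022 0.03 ]
wrist campos [0.19147205 0.62486209 0.37236733] fwd [ 0.27053132 -0.12036835 -0.95515667]
fixture 0.65 [394. 132.] 405 [0.444 0.234 0.03 ]
rest_slot 0.93 [269.  59.] 7882 [0.245 0.261 0.03 ]
rest_slot 0.56 [392. 137.] 437 [0.444 0.242 0.03 ]
pin 0.65 [261.   1.] 89 [0.208 0.199 0.03 ]
pin_tip 0.55 [261.   1.] 78 [0.208 0.199 0.03 ]
transformer 0.24 [391. 137.] 410 [0.441 0.243 0.03 ]
```

View pics/scene0.png

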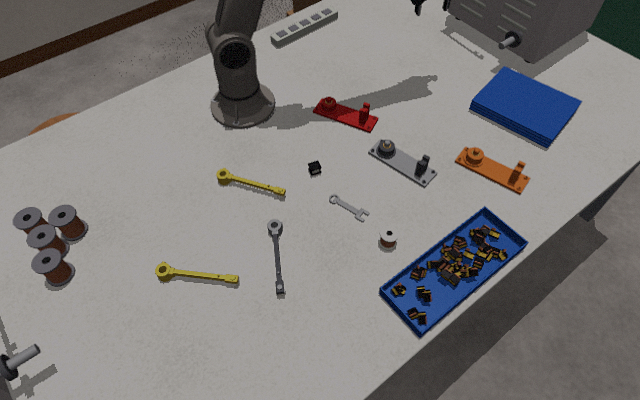

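View pics/side0.png

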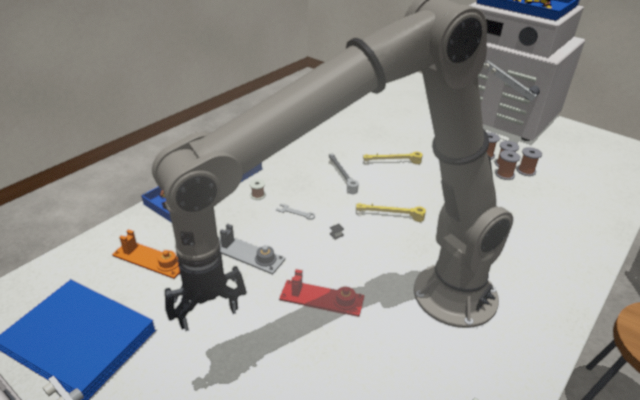

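Scene picture: the grey lever has its boss at about (275,227) and its far end at (280,290). The grey fixture has its pin at about (386,147) and its rest at (424,165). The yellow, red and orange ones are look-alikes. Next I fit silhouette models to the masks.

```bash
cat > fit.py <<'E'
from h import *
from scipy.optimize import minimize
def cyl(x,y,r,z0,z1):
    a=np.linspace(0,2*np.pi,24,endpoint=False)
    return np.array([[x+r*np.cos(t),y+r*np.sin(t),z] for z in(z0,z1) for t in a])
def box(x0,x1,y0,y1,z0,z1): return np.array([[x,y,z] for x in(x0,x1) for y in(y0,y1) for z in(z0,z1)])
LEVER=[cyl(0,0,.02,0,.036),box(.015,.175,-.006,.006,.018,.034),cyl(.188,0,.013,0,.018),box(.17,.201,-.01,.01,.018,.034)]
FIX=[box(-.045,.17,-.035,.035,0,.012),cyl(0,0,.031,.012,.018),cyl(0,0,.025,.012,.042),cyl(0,0,.009,.042,.06),box(.12,.14,-.02,.02,.012,.06),box(.12,.14,-.02,-.009,.06,.074),box(.12,.14,.009,.02,.06,.074)]
def place(P,q):
    c,s=np.cos(q[2]),np.sin(q[2]); return P@np.array([[c,s,0],[-s,c,0],[0,0,1]])+[q[0],q[1],0]
S=8
def sil(model,q,c,z=0):
    m=np.zeros((400,640),np.uint8)
    for P in model:
        h=cv2.convexHull(proj(c,place(P,q)+[0,0,z]).astype(np.float32))
        cv2.fillConvexPoly(m,np.round(h*2**S).astype(np.int32),1,cv2.LINE_8,S)
    return m
def fit(model,q0,views):
    bl=[(c,cv2.GaussianBlur(m.astype(np.float32),(0,0),1.0)) for c,m in views]
    def cost(q): return sum(((cv2.GaussianBlur(sil(model,q,c).astype(np.float32),(0,0),1.0)-b)**2).sum()/b.sum() for c,b in bl)
    best=None
    for st in(.03,.01,.004):
        x0=q0 if best is None else best.x
        best=minimize(cost,x0,method='Nelder-Mead',options=dict(initial_simplex=np.array([x0]+[np.array(x0)+d for d in np.diag([st,st,st*6])])))
    return best.x,best.fun
E
python3 - <<'E'
from fit import *
o=sensors.get_obs(); V={'lever':[], 'fixture':[]}; im={}
near={'lever':(.545,-.235),'fixture':(.53,.245)}
for n in['scene','side']:
    im[n]=snapshot(n);c=cam(n)
    for th in V:
        for r in sorted(outline_of(th,n),key=lambda r:np.hypot(*(at_z(c,r['location'][::-1],.03)[0,:2]-near[th])))[:1]: 
            V[th].append((c,r['pixels'])); print(th,n,r['location'])
for th,M,q0 in[('lever',LEVER,(.48,-.22,-.2)),('fixture',FIX,(.48,.22,.4))]:
    for vs in(V[th],V[th][:1],V[th][1:]):
        q,f=fit(M,q0,vs);print(th,len(vs),q.round(4),round(f,3))
E
```

```text
lever scene [245.8, 272.8]
fixture scene [164.9, 403.2]
lever side [175.0, 343.0]
fixture side [253.4, 246.8]
lever 2 [ 0.4896 -0.2029 -0.5373] 0.218
lever 1 [ 0.4882 -0.2004 -0.5313] 0.15
lever 1 [ 0.4937 -0.2071 -0.545 ] 0.013
fixture 2 [0.4726 0.2355 0.1827] 0.095
fixture 1 [0.4706 0.2361 0.1928] 0.027
fixture 1 [0.4747 0.235  0.1705] 0.055
```

Call:
step_arm(
  deltas=[
    [[0,0,0,-42,-30,0,0],[0,0,0,-42,-30,0,0],[0,0,0,-42,-30,0,0],[0,0,0,-42,-30,0,0],[0,0,0,-42,-30,0,0],[0,0,0,-42,-30,0,0],[0,0,0,-42,-30,0,0],[0,0,0,-42,-30,0,0]],
  ],
)

```text
time: 2.95
tcp_pos: [0.4735, 0.2385, 0.2317]
eef_rot: [[-0.915, 0.403, 0.001], [0.403, 0.915, 0.001], [-0.0, 0.001, -1.0]]
wrist_force: [0.4, 0.0, -0.1]
opening: -0.003
gripper_force: 0.0
```

Call:
step_arm(
  deltas=[
    [[0,0,-8,0,0,0,0],[0,0,-8,0,0,0,0],[0,0,-8,0,0,0,0],[0,0,-8,0,0,0,0],[0,0,0,0,0,0,0]],
  ],
)

```text
time: 3.58
tcp_pos: [0.4728, 0.2399, 0.2315]
eef_rot: [[-0.99, -0.142, 0.0], [-0.142, 0.99, 0.0], [-0.0, 0.0, -1.0]]
wrist_force: [-0.0, -0.2, -0.2]
opening: -0.0
gripper_force: 0.0
```

```bash
cat > look.py <<'E'
from fit import *
import sys
def wfit(th,M,q0,tag):
    o=sensors.get_obs();im=snapshot('wrist');c=cam('wrist',o)
    rs=outline_of(th,'wrist')
    r=max(rs,key=lambda r:(r['pixels']&(sil(M,q0,c)>0)).sum())
    q,f=fit(M,q0,[(c,r['pixels'])])
    v=im.copy()
    for P in M:
        cv2.polylines(v,[cv2.convexHull(proj(c,place(P,q)).astype(np.float32)).astype(np.int32)],True,(0,255,0),1)
    cv2.imwrite(f'pics/{tag}.png',v);cv2.imwrite(f'pics/{tag}_raw.png',im)
    print(th,q.round(4),round(f,3),round(r['confidence'],2)); return q,o,c
def show(o):
    R=o['eef_rot'];print('t',round(o['time'],2),'tcp',np.round(o['tcp_pos'],4),'yawx',np.degrees(np.arctan2(R[1,0],R[0,0])).round(2),'tilt',R[2].round(4),'F',np.round(o['wrist_force'],2),'op',round(o['opening'],3),'J',np.round(o['joints'],2))
E
python3 - <<'E'
from look import *
q,o,c=wfit('fixture',FIX,(.4726,.2355,.1827),'w1');show(o)
d=np.array([q[0],q[1],.06])-o['tcp_pos'];print('tool delta mm',(o['eef_rot'].T@d*1000).round(1),'yaw deg',np.degrees(q[2]))
E
```

```text
fixture [0.4693 0.2359 0.1928] 0.391 0.95
t 3.58 tcp [0.4728 0.2399 0.2315] yawx -171.86 tilt [-3.e-04  3.e-04 -1.e+00] F [-0.02 -0.15 -0.2 ] op -0.0 J [-0.72  0.19  0.19  1.83 -0.04  1.13  1.2 ]
tool delta mm [  4.1  -3.5 171.4] yaw deg 11.045873530909445
```

View pics/w1.png

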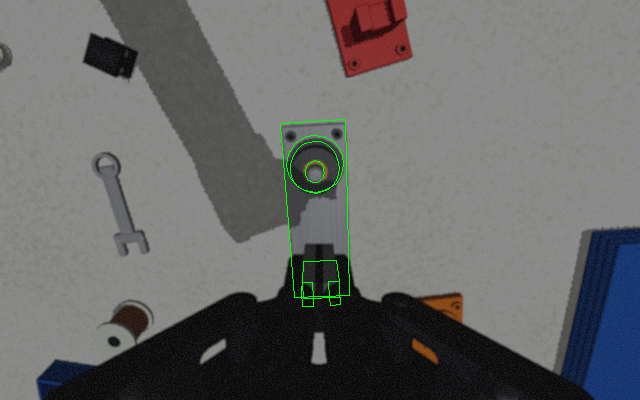

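The wrist picture shows the pin at about (315,172), with the gripper hiding the rest end below row 255. I'll refit with the hidden rows left out and check the pin itself.

```bash
cat >> fit.py <<'E'
def fitm(model,q0,views):   # views: (cam, mask, valid)
    B=lambda m:cv2.GaussianBlur(m.astype(np.float32),(0,0),1.0)
    bl=[(c,B(m),v) for c,m,v in views]
    def cost(q): return sum((((B(sil(model,q,c))-b)**2)[v>0]).sum()/b[v>0].sum() for c,b,v in bl)
    x=np.array(q0)
    for st in(.02,.006,.003):
        r=minimize(cost,x,method='Nelder-Mead',options=dict(initial_simplex=np.array([x]+[x+d for d in np.diag([st,st,st*6])])));x=r.x
    return x,r.fun
E
python3 - <<'E'
from look import *
q0=(.4726,.2355,.1827)
o=sensors.get_obs();im=snapshot('wrist');c=cam('wrist',o)
m=max(outline_of('fixture','wrist'),key=lambda r:(r['pixels']&(sil(FIX,q0,c)>0)).sum())['pixels']
v=np.zeros((400,640),np.uint8);v[:240]=1
q,f=fitm(FIX,q0,[(c,m,v)]);print(q.round(4),round(f,3))
for th in['pin_tip','pin']:
    for r in outline_of(th,'wrist')[:2]: print(th,r['confidence'],r['location'],r['pixels'].sum(),at_z(c,r['location'][::-1],.06)[0].round(4))
g=cv2.cvtColor(im,cv2.COLOR_BGR2GRAY)
print('pred tip px',proj(c,[q[0],q[1],.06]),proj(c,[q[0],q[1],.042]))
v2=im.copy()
cr=cv2.resize(im[110:260,250:390],None,fx=4,fy=4,interpolation=cv2.INTER_CUBIC);cv2.imwrite('pics/crop1.png',cr)
E
```

```text
[0.4714 0.2364 0.1938] 0.007
pin_tip 0.5 [173.6, 315.0] 303 [0.4693 0.2361 0.06  ]
pin 0.57 [171.3, 314.3] 290 [0.4671 0.2351 0.06  ]
pred tip px [[315.08724294 175.70712892]] [[315.25711149 171.610984  ]]
```

View pics/crop1.png

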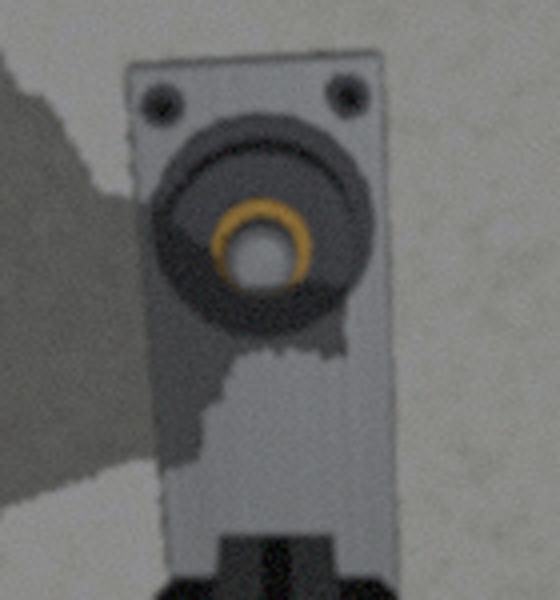

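The crop shows the bright pin tip at about (315,174) inside a brass ring centred at (315,172), which agrees with the fit: pin (0.471, 0.236), yaw 0.193. Descending onto it.

Call:
step_arm(
  deltas=[
    [[0,0,0,2.3,-3.3,40,0],[0,0,0,0,0,50,0],[0,0,0,0,0,40,0],[0,0,0,0,0,25,0],[0,0,0,0,0,0,0],[0,0,0,0,0,0,0]],
  ],
)

```text
time: 4.62
tcp_pos: [0.4718, 0.2368, 0.0774]
eef_rot: [[-0.99, -0.143, 0.002], [-0.143, 0.99, 0.001], [-0.002, 0.001, -1.0]]
wrist_force: [0.6, 0.3, 0.1]
opening: 0.004
gripper_force: 0.0
```

Call:
step_arm(
  deltas=[
    [[0,0,0,0,0,6,0],[0,0,0,0,0,6,0],[0,0,0,0,0,6,0],[0,0,0,0,0,0,0],[0,0,0,0,0,0,0]],
  ],
)

```text
time: 5.25
tcp_pos: [0.4711, 0.2364, 0.0586]
eef_rot: [[-0.99, -0.143, 0.0], [-0.143, 0.99, 0.0], [-0.0, 0.0, -1.0]]
wrist_force: [-0.9, -0.7, 2.3]
opening: -0.0
gripper_force: 1.6
```

Call:
step_arm(
  deltas=[
    [[0,0,0,0,0,3,0],[0,0,0,0,0,3,0],[0,0,0,0,0,2,0],[0,0,0,0,0,0,0],[0,0,0,0,0,0,0]],
  ],
)

```text
time: 5.88
tcp_pos: [0.4712, 0.2365, 0.0508]
eef_rot: [[-0.99, -0.143, 0.0], [-0.143, 0.99, 0.0], [-0.0, 0.0, -1.0]]
wrist_force: [-1.6, 0.5, 6.7]
opening: 0.002
gripper_force: 3.5
```

Call:
step_arm(
  deltas=[
    [[0,0,0,0,0,2,0],[0,0,0,0,0,1.5,0],[0,0,0,0,0,0,0],[0,0,0,0,0,0,0]],
  ],
)

```text
time: 6.38
tcp_pos: [0.4712, 0.2365, 0.048]
eef_rot: [[-0.99, -0.143, 0.0], [-0.143, 0.99, 0.001], [-0.0, 0.001, -1.0]]
wrist_force: [-2.7, -1.9, 11.9]
opening: -0.001
gripper_force: 6.3
```

Call:
step_arm(
  deltas=[
    [[0,0,0,0,0,1,0],[0,0,0,0,0,0,0],[0,0,0,0,0,0,0]],
  ],
)

```text
time: 6.75
tcp_pos: [0.4713, 0.2365, 0.0479]
eef_rot: [[-0.99, -0.143, 0.0], [-0.143, 0.99, 0.001], [-0.0, 0.001, -1.0]]
wrist_force: [-5.4, -1.9, 18.9]
opening: -0.0
gripper_force: 9.7
```

The force rose from 11.9 to 18.9 N with no further travel, so the pin is on its stop. Retracting slowly, then up to look.

Call:
step_arm(
  deltas=[
    [[0,0,0,0,0,-6,0],[0,0,0,0,0,-8,0],[0,0,0,0,0,-20,0],[0,0,0,0,0,-50,0],[0,0,0,0,0,-50,0],[0,0,0,0,0,-50,0],[0,0,0,0,0,0,0],[0,0,0,0,0,0,0]],
  ],
)

```text
time: 7.75
tcp_pos: [0.4703, 0.236, 0.2289]
eef_rot: [[-0.99, -0.143, -0.001], [-0.143, 0.99, -0.001], [0.001, -0.001, -1.0]]
wrist_force: [-0.8, -1.2, -0.1]
opening: 0.002
gripper_force: 0.0
```

Run:
```python
from look import *
q0=(.4714,.2364,.1938)
o=sensors.get_obs();im=snapshot('wrist');c=cam('wrist',o);show(o)
m=max(outline_of('fixture','wrist'),key=lambda r:(r['pixels']&(sil(FIX,q0,c)>0)).sum())['pixels']
v=np.zeros((400,640),np.uint8);v[:235]=1
q,f=fitm(FIX,q0,[(c,m,v)]);print(q.round(4),round(f,3))
print('tip pred up/down',proj(c,[[q[0],q[1],.06],[q[0],q[1],.048]]))
u,w=proj(c,[q[0],q[1],.06])[0].astype(int)
cv2.imwrite('pics/crop2.png',cv2.resize(im[w-40:w+40,u-50:u+50],None,fx=6,fy=6,interpolation=cv2.INTER_CUBIC));print(u,w)
# lever: route
l=np.array([.49,-.204]);a=-.538;b=l+.057*np.array([np.cos(a),np.sin(a)])
d=np.r_[b,.25]-o['tcp_pos'];print('balance',b,'tool delta',(o['eef_rot'].T@d*1000).round(1))
```

```text
t 7.75 tcp [0.4703 0.236  0.2289] yawx -171.76 tilt [ 1.4e-03 -5.0e-04 -1.0e+00] F [-0.82 -1.21 -0.13] op 0.002 J [-0.72  0.18  0.2   1.84 -0.04  1.13  1.21]
[0.4715 0.236  0.1958] 0.005
tip pred up/down [[318.39151751 179.79016939]
 [318.40137128 176.87730388]]
318 179
balance [ 0.53894791 -0.23320791] tool delta [  -0.7 -474.2  -20.9]
```

View pics/crop2.png

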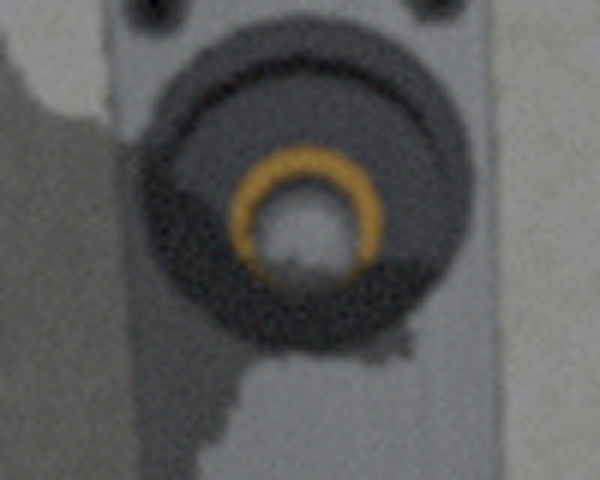

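The pin looks the same as before the push, covering the lower part of the brass ring around (318,178), so it has sprung back. Moving to the lever.

Call:
step_arm(
  deltas=[
    [[0,0,0,0,-59,0,85],[0,0,0,0,-59,0,85],[0,0,0,0,-59,0,85],[0,0,0,0,-59,0,85],[0,0,0,0,-59,0,85],[0,0,0,0,-59,0,85],[0,0,0,0,-59,0,85],[0,0,0,0,-59,0,85]],
  ],
)

```text
time: 8.85
tcp_pos: [0.538, -0.2322, 0.2281]
eef_rot: [[-0.99, -0.144, -0.003], [-0.144, 0.99, 0.001], [0.002, 0.001, -1.0]]
wrist_force: [0.5, 1.0, -0.1]
opening: 0.993
gripper_force: 0.0
```

Call:
step_arm(
  deltas=[
    [[0,0,7.8,0,0,0,85],[0,0,7.8,0,0,0,85],[0,0,7.8,0,0,0,85],[0,0,7.8,0,0,0,85],[0,0,7.8,0,0,0,85],[0,0,0,0,0,0,85],[0,0,0,0,0,0,85]],
  ],
)

```text
time: 9.72
tcp_pos: [0.5382, -0.2306, 0.2289]
eef_rot: [[-0.86, 0.51, -0.002], [0.51, 0.86, 0.0], [0.001, -0.001, -1.0]]
wrist_force: [-0.4, 0.0, -0.2]
opening: 0.996
gripper_force: 0.0
```

Run:
```python
from look import *
q0=(.49,-.204,-.538)
o=sensors.get_obs();im=snapshot('wrist');c=cam('wrist',o);show(o)
m=max(outline_of('lever','wrist'),key=lambda r:(r['pixels']&(sil(LEVER,q0,c)>0)).sum())['pixels']
v=np.zeros((400,640),np.uint8);v[:235]=1
q,f=fitm(LEVER,q0,[(c,m,v)]);print(q.round(4),round(f,3))
for P in LEVER: cv2.polylines(im,[cv2.convexHull(proj(c,place(P,q)).astype(np.float32)).astype(np.int32)],True,(0,255,0),1)
cv2.imwrite('pics/w3.png',im)
b=q[:2]+.057*np.array([np.cos(q[2]),np.sin(q[2])])
print('bal',b,'delta',(o['eef_rot'].T@(np.r_[b,.007]-o['tcp_pos'])*1000).round(1),'yaw x want',np.degrees(q[2])+180)
```

```text
t 9.72 tcp [ 0.5382 -0.2306  0.2289] yawx 149.35 tilt [ 1.5e-03 -5.0e-04 -1.0e+00] F [-0.45  0.02 -0.22] op 0.996 J [-0.17  0.34  0.64  1.71 -0.22  1.17  1.57]
[ 0.4877 -0.2032 -0.5268] 0.154
bal [ 0.5370122  -0.23184752] delta [ 1.000e-01 -1.600e+00  2.219e+02] yaw x want 149.81676837704813
```

View pics/w3.png

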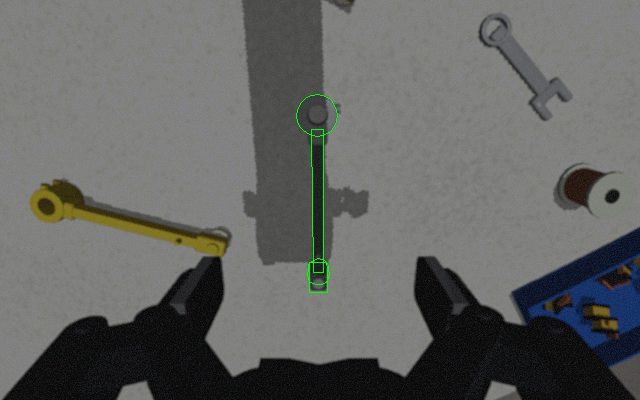

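The lever lies upright in the picture at column 318, rows 105–290. Its boss looks faint in the robot's shadow, so I'll zoom in on the unmarked image.

Run:
```python
from look import *
im=snapshot('wrist');cr=im[80:310,240:400]
for r in outline_of('lever','wrist'): print(r['confidence'],r['location'],r['pixels'].sum(),[a.tolist() for a in map(lambda w:np.array([w.min(),w.max()]),np.nonzero(r['pixels']))])
cv2.imwrite('pics/crop3.png',cv2.convertScaleAbs(cv2.resize(cr,None,fx=2.5,fy=2.5,interpolation=cv2.INTER_CUBIC),alpha=1.6))
```

```text
0.94 [218.0, 108.5] 4532 [[179, 256], [30, 230]]
0.68 [5.4, 340.8] 101 [[0, 6], [334, 352]]
0.65 [165.5, 314.8] 2950 [[94, 289], [297, 339]]
```

View pics/crop3.png

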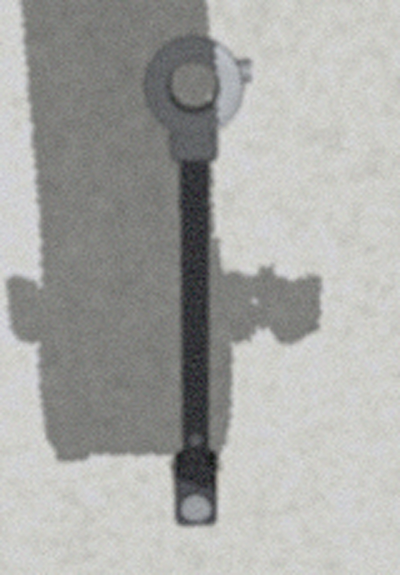

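Boss and bore show clearly at (317,114), with the head's end at row 289. Checking scale and position with these two points.

Run:
```python
from look import *
o=sensors.get_obs();c=cam('wrist',o)
p=at_z(c,[[317.3,114.2],[318.2,289.3]],.036);p[1]=at_z(c,[[318.2,289.3]],.034)
d=p[1]-p[0];a=np.arctan2(d[1],d[0]);print(p,np.hypot(*d[:2]),a)
b=p[0,:2]+.057*np.array([np.cos(a),np.sin(a)])
print('bal',b,'delta',(o['eef_rot'].T@(np.r_[b,.007]-o['tcp_pos'])*1000).round(1),np.degrees(a)+180)
```

```text
[[ 0.48702116 -0.20251704  0.036     ]
 [ 0.65868573 -0.30321621  0.034     ]] 0.1990202180696142 -0.5305114655583368
bal [ 0.53618642 -0.23135759] delta [  1.7  -1.6 222.6] 149.60393204020735
```

Call:
step_arm(
  deltas=[
    [[0,0,-0.3,1,-1.6,40,50],[0,0,0,0,0,45,50],[0,0,0,0,0,45,50],[0,0,0,0,0,45,50],[0,0,0,0,0,25,50],[0,0,0,0,0,12,50],[0,0,0,0,0,0,50],[0,0,0,0,0,0,50]],
  ],
)

```text
time: 10.92
tcp_pos: [0.5379, -0.2323, 0.019]
eef_rot: [[-0.862, 0.507, 0.002], [0.507, 0.862, -0.001], [-0.002, 0.001, -1.0]]
wrist_force: [0.2, 0.3, -0.3]
opening: 0.582
gripper_force: 0.0
```

Call:
step_arm(
  deltas=[
    [[0,0,0,1.5,0,6,50],[0,0,0,0,0,5,50],[0,0,0,0,0,0,30],[0,0,0,0,0,0,20],[0,0,0,0,0,0,10],[0,0,0,0,0,0,0],[0,0,0,0,0,0,0],[0,0,0,0,0,0,0]],
  ],
)

```text
time: 11.92
tcp_pos: [0.5358, -0.2309, 0.007]
eef_rot: [[-0.862, 0.507, 0.0], [0.507, 0.862, 0.0], [-0.0, 0.0, -1.0]]
wrist_force: [-0.6, -0.4, 2.7]
opening: 0.132
gripper_force: 58.8
```

Call:
step_arm(
  deltas=[
    [[0,0,0,0,0,0,0],[0,0,0,0,0,0,0],[0,0,0,0,0,0,0]],
  ],
)

```text
time: 12.3
tcp_pos: [0.5358, -0.2309, 0.007]
eef_rot: [[-0.862, 0.507, 0.0], [0.507, 0.862, 0.0], [-0.0, 0.0, -1.0]]
wrist_force: [-0.2, 0.5, 6.1]
opening: 0.128
gripper_force: 59.1
```

Call:
step_arm(
  deltas=[
    [[0,0,0,0,0,-5,0],[0,0,0,0,0,-15,0],[0,0,0,0,0,-30,0],[0,0,0,0,0,-45,0],[0,0,0,0,0,-45,0],[0,0,0,0,0,-30,0],[0,0,0,0,0,0,0],[0,0,0,0,0,0,0]],
  ],
)

```text
time: 13.3
tcp_pos: [0.5342, -0.2302, 0.1752]
eef_rot: [[-0.862, 0.507, -0.003], [0.507, 0.862, 0.001], [0.003, -0.0, -1.0]]
wrist_force: [-1.3, -0.3, -6.8]
opening: 0.129
gripper_force: 58.9
```

```bash
cat > pose.py <<'E'
from look import *
# estimate held lever pose: fit x,y,z,yaw,pitch in tool frame from wrist mask
def place6(P,q):
    from scipy.spatial.transform import Rotation as Ro
    return Ro.from_euler('zyx',[q[3],q[4],0]).apply(P)+q[:3]
def sil6(q,c):
    m=np.zeros((400,640),np.uint8)
    for P in LEVER:
        cv2.fillConvexPoly(m,np.round(cv2.convexHull(proj(c,place6(P,q)).astype(np.float32))*256).astype(np.int32),1,cv2.LINE_8,8)
    return m
def held(o,cams,q0):
    B=lambda m:cv2.GaussianBlur(m.astype(np.float32),(0,0),1.0)
    vs=[]
    for n in cams:
        im=snapshot(n);c=cam(n,o);rs=outline_of('lever',n)
        r=max(rs,key=lambda r:(r['pixels']&(sil6(q0,c)>0)).sum()/ (r['pixels'].sum()+50))
        m=r['pixels'].copy();print(n,round(r['confidence'],2),np.round(r['location']),m.sum(),sil6(q0,c).sum())
        K=np.ones((400,640),np.uint8)
        if n=='wrist': K[185:]=0
        vs.append((c,B(m),K)); cv2.imwrite(f'pics/held_{n}.png',im)
    def cost(q): return sum((((B(sil6(q,c))-b)**2)[v>0]).sum()/max(b[v>0].sum(),50) for c,b,v in vs)
    x=np.array(q0,float)
    for s in(1,.4):
        r=minimize(cost,x,method='Nelder-Mead',options=dict(maxiter=600,initial_simplex=np.array([x]+[x+d for d in np.diag([.01*s,.01*s,.01*s,.06*s,.06*s])])));x=r.x
    return x,r.fun
E
python3 - <<'E'
from pose import *
o=sensors.get_obs();show(o);print(o['moment'].round(3),o['gripper_force'])
R=o['eef_rot'];u=-R[:,0];b=o['tcp_pos']+[0,0,.019];a=np.arctan2(u[1],u[0])
q0=np.r_[b-.057*u-[0,0,.026],a,0];print(q0.round(4))
x,f=held(o,['wrist'],q0);print(x.round(4),round(f,3))
E
```

```text
t 13.3 tcp [ 0.5342 -0.2302  0.1752] yawx 149.54 tilt [ 3.2e-03 -4.0e-04 -1.0e+00] F [-1.29 -0.32 -6.82] op 0.129 J [-0.16  0.39  0.63  1.78 -0.26  1.06  1.61]
[ 0.003  0.015 -0.007] 58.89342963695526
[ 0.4851 -0.2013  0.1683 -0.5317  0.    ]
wrist 0.62 [180. 316.] 13505 16440
[ 0.4861 -0.2024  0.1634 -0.5329 -0.0021] 0.22
```

View pics/held_wrist.png

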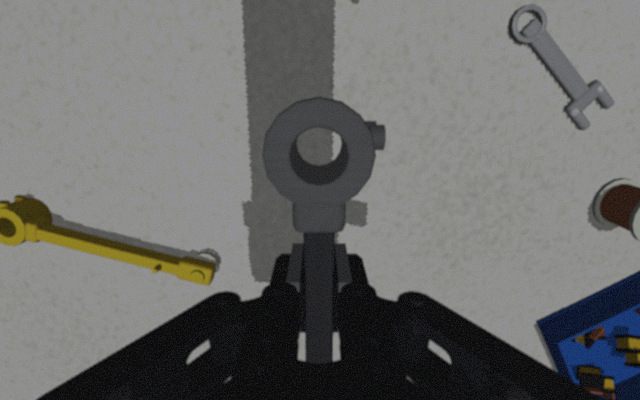

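Held firmly: weight about 6.8 N, moment near zero, and the boss is at (320,152) in the picture. Carrying it over at this height.

Call:
step_arm(
  deltas=[
    [[0,0,0,10,16,0,0],[0,0,0,20,33,0,0],[0,0,0,23,38,0,0],[0,0,0,23,38,0,0],[0,0,0,23,38,0,0],[0,0,0,23,38,0,0],[0,0,0,23,38,0,0],[0,0,0,23,38,0,0]],
  ],
)

```text
time: 14.4
tcp_pos: [0.5299, 0.0958, 0.1762]
eef_rot: [[-0.863, 0.506, -0.001], [0.506, 0.863, 0.0], [0.001, -0.0, -1.0]]
wrist_force: [0.4, 0.3, -7.0]
opening: 0.13
gripper_force: 58.9
```

Call:
step_arm(
  deltas=[
    [[0,0,0,23,38,0,0],[0,0,0,23,38,0,0],[0,0,0,20,33,0,0],[0,0,0,14,22,0,0],[0,0,0,0,0,0,0],[0,0,-4,0,0,0,0],[0,0,-6,0,0,0,0],[0,0,-6,0,0,0,0]],
  ],
)

```text
time: 15.4
tcp_pos: [0.5277, 0.2457, 0.1761]
eef_rot: [[-0.969, 0.247, -0.002], [0.247, 0.969, -0.001], [0.001, -0.002, -1.0]]
wrist_force: [0.1, -0.3, -6.5]
opening: 0.128
gripper_force: 59.1
```

Call:
step_arm(
  deltas=[
    [[0,0,-6,0,0,0,0],[0,0,-6,0,0,0,0],[0,0,-6,0,0,0,0],[0,0,-4,0,0,0,0],[0,0,-3.6,0,0,0,0],[0,0,0,0,0,0,0],[0,0,0,0,0,0,0],[0,0,0,0,0,0,0]],
  ],
)

```text
time: 16.4
tcp_pos: [0.5285, 0.2463, 0.1767]
eef_rot: [[-0.981, -0.193, -0.0], [-0.193, 0.981, -0.0], [0.0, -0.0, -1.0]]
wrist_force: [-0.2, 0.2, -5.8]
opening: 0.13
gripper_force: 59.1
```

```bash
cat > bore.py <<'E'
from look import *
from scipy.optimize import least_squares
def bore(o,tag):
    im=snapshot('wrist');cv2.imwrite(f'pics/{tag}.png',im);c=cam('wrist',o)
    rs=outline_of('lever','wrist');R=o['eef_rot']
    m=max(rs,key=lambda r:r['pixels'][90:215,255:385].sum())['pixels']
    e=cv2.findContours(m.astype(np.uint8),cv2.RETR_EXTERNAL,cv2.CHAIN_APPROX_NONE)[0];e=max(e,key=len)[:,0]
    # upper half of the boss rim = top circle
    top=e[:,1].min();e=e[(e[:,1]<top+52)&(e[:,0]<367)|(e[:,1]<top+18)]
    a=np.linspace(0,2*np.pi,180,endpoint=False)
    def ring(q): return proj(c,(o['tcp_pos']+(np.array([q[0],q[1],q[2]])+.02*np.c_[np.cos(a),np.sin(a),0*a])@R.T)).astype(np.float32)
    def res(q):
        r=ring(q);ce=r.mean(0); ra=np.hypot(*(r-ce).T);th=np.arctan2(*(r-ce).T[::-1]);i=np.argsort(th)
        p=e-ce;return np.hypot(*p.T)-np.interp(np.arctan2(p[:,1],p[:,0]),th[i],ra[i],period=2*np.pi)
    s=least_squares(res,[.057,0,-.029],loss='soft_l1')
    w=o['tcp_pos']+R@s.x
    print('boss top centre tool mm',(s.x*1000).round(1),'rms px',np.sqrt((s.fun**2).mean()).round(2),'world',w.round(4));return s.x,w
E
python3 - <<'E'
from bore import *
o=sensors.get_obs();show(o);s,w=bore(o,'b1');print(o['moment'].round(3))
R=o['eef_rot'];pin=np.array([.4714,.2361,.06])
print('delta tool mm',(R.T@(pin-np.r_[w[:2],w[2]-.036-.03])*1000).round(1))
print('nominal-delta',(R.T@(pin+[0,0,.03]-(o['tcp_pos']+R@np.array([.057,0,.007])))*1000).round(1))
E
```

```text
t 16.4 tcp [0.5285 0.2463 0.1767] yawx -168.9 tilt [ 3.e-04 -1.e-04 -1.e+00] F [-0.17  0.23 -5.81] op 0.13 J [-0.77  0.34  0.32  1.77 -0.12  1.05  1.36]
boss top centre tool mm [ 56.    0.3 -28. ] rms px 0.55 world [0.4735 0.2358 0.2046]
[-0.004  0.024  0.025]
delta tool mm [ 2.   0.7 78.6]
nominal-delta [ 1.   1.  79.7]
```

Call:
step_arm(
  deltas=[
    [[0,0,0,1.5,0.9,10,0],[0,0,0,0,0,20,0],[0,0,0,0,0,20,0],[0,0,0,0,0,15,0],[0,0,0,0,0,9,0],[0,0,0,0,0,5,0],[0,0,0,0,0,0,0],[0,0,0,0,0,0,0]],
  ],
)

```text
time: 17.5
tcp_pos: [0.5276, 0.2473, 0.0985]
eef_rot: [[-0.981, -0.193, 0.001], [-0.193, 0.981, 0.001], [-0.001, 0.001, -1.0]]
wrist_force: [-0.3, 0.5, -5.8]
opening: 0.128
gripper_force: 59.1
```

Run:
```python
from bore import *
from pose import place6
o=sensors.get_obs();show(o);s,w=bore(o,'b2');R=o['eef_rot'];pin=np.array([.4714,.2361,.06])
print('delta',(R.T@(pin-np.r_[w[:2],w[2]-.066])*1000).round(1),'nominal',(R.T@(pin+[0,0,.03]-(o['tcp_pos']+R@np.array([.057,0,.007])))*1000).round(1))
big=[]
for n in['scene','side']:
    im=snapshot(n);c=cam(n)
    a=np.arctan2(-R[1,0],-R[0,0]);q=np.r_[w[:2],w[2]-.036,a,0]
    v=im.copy()
    for P in LEVER: cv2.polylines(v,[cv2.convexHull(proj(c,place6(P,q)).astype(np.float32)).astype(np.int32)],True,(0,255,0),1)
    u=proj(c,[.53,.245,.09])[0].astype(int)
    for k in(im,v): big.append(cv2.resize(k[u[1]-45:u[1]+45,u[0]-65:u[0]+65],(390,270),interpolation=cv2.INTER_CUBIC))
cv2.imwrite('pics/chk.png',np.vstack([np.hstack(big[:2]),np.hstack(big[2:])]))
```

```text
t 17.5 tcp [0.5276 0.2473 0.0985] yawx -168.86 tilt [-1.4e-03  6.0e-04 -1.0e+00] F [-0.32  0.5  -5.8 ] op 0.128 J [-0.75  0.43  0.3   1.84 -0.16  0.89  1.39]
boss top centre tool mm [ 55.8   0.1 -26.7] rms px 0.57 world [0.4728 0.2366 0.1251]
delta [ 1.5 -0.2 -0.9] nominal [ 0.3 -0.2  1.4]
```

View pics/chk.png

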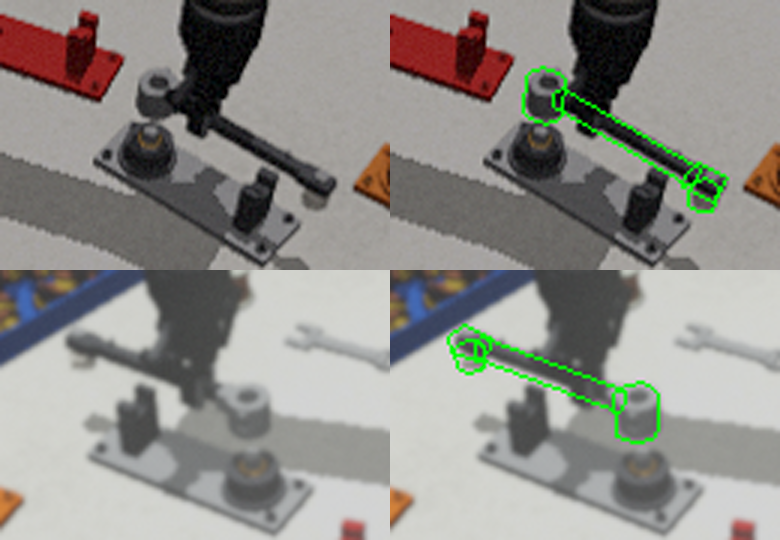

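View pics/b2.png

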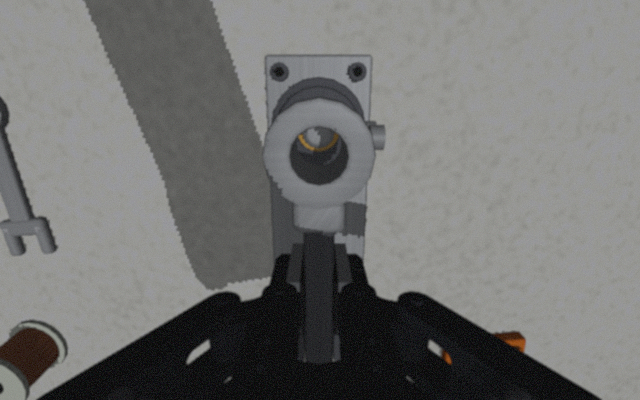

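Both outside views show the arm level above the fixture, with the boss over the pin and the pulley at the rest's end. The wrist view shows the pin through the bore at about (318,135) and the plate's end edge at row 55, columns 265–371. I'll check pin against bore in this same picture.

Run:
```python
from fit import *
o=sensors.get_obs();c=cam('wrist',o)
p=at_z(c,[[265,55.5],[371,55.5]],.012);mid=p.mean(0);d=p[0]-p[1]
print('width',np.hypot(*d[:2]));n=np.array([-d[1],d[0]])/np.hypot(*d[:2])
if n[0]<0:n=-n
a=.1945;print('yaw edge',np.arctan2(n[1],n[0]),'pin from edge',mid[:2]+.045*np.array([np.cos(a),np.sin(a)]))
print(proj(c,[[.4714,.2361,.06],[.4714,.2361,.042]]))
im=snapshot('wrist');r=outline_of('fixture','wrist')
m=max(r,key=lambda r:(r['pixels']&(sil(FIX,(.4714,.2361,.1945),c)>0)).sum())['pixels']
v=np.zeros((400,640),np.uint8);v[:110]=1;v[:,376:]=0
# fit yaw/x/y by visible upper part
print(fitm(FIX,(.4714,.2361,.1945),[(c,m,v)]))
print(o['joint_vel'].round(4))
```

```text
width 0.06797016984429112
yaw edge 0.1961831195639676 pin from edge [0.47204492 0.23605634]
[[318.132392   133.45994415]
 [318.15070915 130.07159077]]
(array([0.47190683, 0.23599581, 0.19137269]), np.float64(0.10924344509840012))
[ 0.0007  0.0035  0.0002  0.0015  0.     -0.0011  0.0007]
```

Bore and pin agree to within about 1 mm and the air gap is 29–31 mm. Letting it settle, then handing in.

Call:
step_arm(
  deltas=[
    [[0,0,0,0.5,0,0.5,0],[0,0,0,0,0,0,0],[0,0,0,0,0,0,0],[0,0,0,0,0,0,0],[0,0,0,0,0,0,0],[0,0,0,0,0,0,0]],
  ],
)

```text
time: 18.55
tcp_pos: [0.5266, 0.247, 0.0973]
eef_rot: [[-0.981, -0.193, 0.0], [-0.193, 0.981, 0.0], [-0.0, 0.0, -1.0]]
wrist_force: [-0.8, 0.1, -6.5]
opening: 0.131
gripper_force: 59.1
```

Run:
```python
from look import *
show(sensors.get_obs());print(finish_job())
```

```text
t 18.55 tcp [0.5266 0.247  0.0973] yawx -168.86 tilt [-1.e-04  1.e-04 -1.e+00] F [-0.81  0.15 -6.5 ] op 0.131 J [-0.75  0.43  0.3   1.85 -0.16  0.89  1.39]
the job is handed in; nothing more can be done
None
```

I pushed the pin down to its stop and it sprang back up. The tension arm is now held level and steady at its balance point, with its bore within about 1 mm of the pin's axis and about 30 mm of free air above the tip. I handed the job in at 18.6 s.

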